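Unlock the valet box and hold it open

ROBOT

A 6-joint arm with a two-finger parallel gripper is mounted at the origin on the work surface. World frame = base frame: x ahead of the robot, y to its left, z up, the work surface at z = 0. Lengths are in m, angles in rad, forces in N, time in s.
With the tool pointing down it reaches from about 0.225 to 0.875 m from the base axis. Payload 3.4 kg.
Tool frame: the origin (TCP) lies between the finger pads; the fingertips stand 8 mm ahead of it and the grasp point (between the pads) lies 11 mm behind it; z points along the fingers, y is the line along which they close (so a half turn about z gives the same grasp; the last joint's range is limited). The gripper opens to 85 mm and grips with 20 to 120 N. Pads are 22 mm wide; open, the fingers measure 114 mm over their backs; the gripper's body (76 mm by 85 mm) begins 54 mm behind the grasp point. The pads swing forward as they close: fully open they stand 13 mm farther back than shut.
Start: joints at [1.153, 0.276, 1.505, -0, 1.361, -0.121], TCP at [0.168, 0.55, 0.218] pointing down, gripper open.
Joint ranges: [-2.89, 2.89], [-0.75, 2.08], [0.22, 2.7], [-1.18, 4.32], [0.11, 2.71], [-2.7, 2.7]. Speed limits (rad/s): [2.57, 2.57, 3.14, 3.14, 3.14, 3.14].

INTERFACE

Orientations are given as a unit quaternion [w, x, y, z].
In Python, from rig import manip gives the robot as it stands.
- The arm moves only by the tool move_arm, never from a script. Its argument "deltas" is a list that holds one entry, the list of rows, each a list of 5 numbers: the shift along the tool's x, y, z normalised to -1 to 1, where 1 is 80 cm, then the turn about the tool's z normalised to -1 to 1, where 1 is 120 degrees, then the closure, from -1 (fully open) to 1 (shut). In form: [[[tx, ty, tz, twist, grip], ...]]. A call has 1 to 12 rows; each row is the pose to reach, as a shift and turn from the pose commanded when the call began, along the tool's axes at that moment; what a row does not reach only later rows make up. A row lasts 1/10 s, in which the tool goes at most 50 mm and 8.59 degrees, less where a joint would pass 70% of its speed; a pose out of reach is approached as far as the arm can. A call with a number of a shift or a turn outside -1 to 1 is refused whole. A call with a gripper value outside its range is refused whole. The fingers move at their own pace and stop on an object; "squeeze" is the grip in N (left out, the last holds). Time passes only in rows, so rows that repeat a pose let the fingers close. It gives the time, the measured TCP pose, the force, the opening and the grip force at its end, in the units of the state.
- manip.get_state(): the state, without advancing time (a new reading comes with each control period).
- manip.get_image(name): name is "side" or "top" or "wrist"; returns the picture (400x640x3 uint8, red, green, blue); there is no depth.
- manip.camera_params(name): a dict with "fx", "fy", "cx", "cy" (pixels), "dist" ([k1, k2, p1, p2, k3] as OpenCV has them; the pictures are not rectified), "R" (3x3) and "t" (3): a world point X has camera coordinates R X + t; the wrist camera has in their place "tool_from_camera" (4x4, takes a point from camera to tool coordinates, whose origin is the TCP and whose axes are the flange's). Camera axes: x right, y down, z forward; pixel columns grow to the right and rows downward; lengths in m; the calibration is good to about 2 mm. A picture is of the moment at which its call begins: read the wrist's pose just before it. camera_params takes no time and is no camera call.
- manip.sign_off(): hands the job in; it is judged then, once.
The state is a dict: "clock": time; "qpos": joint angles; "qd": joint speeds; "effort": joint torques, N m; "position": TCP position; "ee_rot": TCP orientation; "contact_force": force on the tool from outside, world axes, zero at the start; "moment": the same for the moment, N m; "width": finger opening in m; "gripper_force": force on a finger pad.
Only numpy, scipy, OpenCV 4.12 (cv2) and the standard library are available. Lean on these libraries where they do the work, as an engineer would, in place of code of your own. Each camera call takes 0.05 s, during which the arm holds its last target. There are 200 camera calls.

TASK

Pull the yellow-headed key up off the sprung key rail, push it fully home into the lock on top of the wooden valet box, wiggling it a little if the sticky pins hold it up, and only then turn it a quarter turn clockwise (seen from above), so that the box's door comes ajar. The lock springs back if released, so finish while still holding the key, turned and fully home; do not let go at the end. Leave the other two keys clipped on the rail and everything else on the dresser where it is.

Things in the scene. Friction and masses are not known exactly. Their poses are not given: they have to be found in the camera images.
- key_yellow_center (a point): Centre of the yellow plastic head of the key to use: 10 mm thick (own x), 32 mm wide (own y), 36 mm tall (own z, up along the key); grip it here. The key stands in the rail, blade down. Below the head is a steel collar 8 x 28 x 6 mm whose underside, the shoulder, is 24 mm below this point. Mass about 35 g. The key looks and works the same turned half way round.
- key_shoulder (a point): Underside of the yellow key's collar, on the key's axis, same axes as the head. At the start it rests on the rail top; with the key fully home it rests on the lock face.
- key_tip (a point): Tip of the yellow key's steel blade, 30 mm below the shoulder, same axes. The blade is 6 mm thick (x), 12 mm wide (y); its last 4 mm are narrowed to 3 x 7 mm. Each narrow edge has a notch 1.5 mm deep, 7 to 14 mm below the shoulder.
- rail_top (a point): Centre of the top of the key rail, 75 mm above the dresser: aluminium bar 190 mm long (own y), 26 mm wide, on a foot 70 x 200 mm. Slots 8 x 14 mm at y = -55, 0, +55 mm hold three keys in any order, heads lengthwise along the bar. Sprung pins sit in the blade's notches: pulling a key straight up takes about 5 to 15 N and it comes free within 5 mm; the tip leaves the slot after 30 mm.
- key_blue_center (a point): Centre of the head of the blue-headed key on the rail (same size as the yellow one); leave it there.
- key_black_center (a point): Centre of the head of the black-headed key on the rail (same size); leave it there.
- lock_face (a point): Centre of the face of the brass lock plug (37 mm across, in a fixed brass ring 52 mm across), 128 mm above the dresser, 8 mm above the box top; key goes in from straight above. Keyway 8 mm (own x) by 14 mm (own y), 34 mm deep; sloped mouth 14 x 20 mm narrowing over 7 mm. This frame turns with the plug; as found, the box's own axes and the keyway's agree.
- lock (a joint): Turn of the lock plug in rad: 0 with the key slot as found (where the key goes in and out), growing clockwise seen from above, stop at 1.66. A spring turns it back, about 0.1 N m at a quarter turn. Play between key and plug is about 0.2 to 0.3 rad, so the key must turn somewhat more than the plug.
- valet_door (a joint): Opening angle in rad of the box's front door (the side that faces the robot; hinged at its +y side). It is moved by the lock's cam alone: 0 shut, about 0.3 with the plug a quarter turned. It need not be touched.
- aftershave: Clear glass aftershave bottle with steel cap, 56 mm across, 125 mm tall; origin at the centre of its foot. Leave alone.
- coin_dish: White coin dish with marigolds, 124 mm across, 26 mm tall; origin at the centre of its foot. Leave alone.
- hairbrush: Brown plastic hairbrush about 215 mm long (own x, handle to -x, origin where handle meets head), 52 mm wide, 30 mm high. Leave alone.
- nail_clipper: Steel nail clipper 62 x 13 mm, 17 mm high; origin under its middle. Leave alone.
- wristwatch: Wristwatch with brown strap lying flat, 147 mm long (own x), 42 mm wide, 10 mm high; origin under its middle. Leave alone.
- valet_box: Wooden valet box, fixed, 180 mm deep (own x, front with the door towards -x), 240 mm wide (own y), 120 mm tall, flat top; origin under its middle. Lock 45 mm from the middle towards the front. Two sticky sprung pins at the keyway's narrow ends, 10.5 mm down, meet the blade when its shoulder is about 17 mm above the face; a straight push past takes 8 to 20 N, less if the key is rocked 1 mm along own y.
Things that resemble listed ones, but are neither listed nor needed, are in the scene too. Leave any green or orange look-alike of the part that bears key_yellow_center alone.

How it is judged:
By the outcome, as a careful person would: the job done as asked, in the order asked, and still so for the second after the job is handed in, while the arm keeps its last pose, push and grip.
It also fails if it takes over 64 s, if anything falls off the work surface, if the arm or the gripper's body presses on something with over 40 N, if the wrist force passes 120 N, or if a joint passes its speed limit or range.

## Working session

There is one attempt and no reset: what is moved stays moved. The work goes in short steps, Python scripts to look and compute and a tool call to move; the robot and the scene stay as the last step left them, time stands still between calls to the robot, and variables do not carry over. Pictures are saved under pics/ and viewed, at most 13 in all, crops included, and the job is handed in when it is done.

Besides the shell and the picture viewer there is one more tool, called after "Emit:" as name(argument=value, ...) on one line, values as JSON. move_arm: Moves the arm, as the interface text tells. Scaled input: -1 to 1 covers 80 cm each way for a shift and 120 degrees each way for a turn. Its arguments: {"type":"object","properties":{"deltas":{"type":"array","items":{"type":"array","items":{"type":"array","items":{"type":"number","minimum":-1,"maximum":1}}}},"squeeze":{"type":"number"}},"required":["deltas"]}

```bash
mkdir -p pics; ls
python3 - <<'E'
from rig import manip
import cv2,numpy as np
s=manip.get_state();print({k:np.round(v,4).tolist() for k,v in s.items()})
for n in ["side","top","wrist"]:
    im=manip.get_image(n);cv2.imwrite(f"pics/{n}0.png",im[:,:,::-1])
    p=manip.camera_params(n);print(n,{k:np.round(v,4).tolist() for k,v in p.items()})
E
```

```text
pics
{'clock': 0.0, 'qpos': [1.153, 0.2766, 1.5062, 0.0, 1.3607, -0.121], 'qd': [0.0004, -0.0001, 0.0008, -0.0011, 0.0001, -0.0004], 'effort': [-0.0014, -41.6776, -24.5805, -0.0004, 0.0111, 0.0], 'position': [0.1679, 0.5493, 0.217], 'ee_rot': [-0.0003, 0.1479, 0.989, -0.0009], 'contact_force': [-0.6994, 0.3599, -1.028], 'moment': [-0.0141, 0.0081, -0.0017], 'gripper_force': 0.0, 'width': 0.0854}
side {'fx': 472.7226, 'fy': 472.7226, 'cx': 320.3045, 'cy': 201.3026, 'dist': [-0.0935, 0.0, 0.0, 0.0, 0.0], 'R': [[0.7078, -0.7061, 0.0215], [-0.4122, -0.4374, -0.7992], [0.5737, 0.5568, -0.6006]], 't': [-0.4002, 0.3276, 0.7954]}
top {'fx': 494.2918, 'fy': 494.2918, 'cx': 315.7953, 'cy': 199.6842, 'dist': [-0.1275, 0.0, 0.0, 0.0, 0.0], 'R': [[0.029, -0.9996, -0.0011], [-0.984, -0.0284, -0.1757], [0.1756, 0.0062, -0.9844]], 't': [-0.0099, 0.6079, 1.3169]}
wrist {'fx': 324.6087, 'fy': 324.6087, 'cx': 312.4815, 'cy': 198.1553, 'dist': [0.0092, 0.0, 0.0, 0.0, 0.0], 'tool_from_camera': [[0.0014, -0.9658, -0.2591, 0.0651], [1.0, 0.0015, -0.0002, -0.0013], [0.0006, -0.2591, 0.9658, -0.1552], [0.0, 0.0, 0.0, 1.0]]}
```

View pics/top0.png

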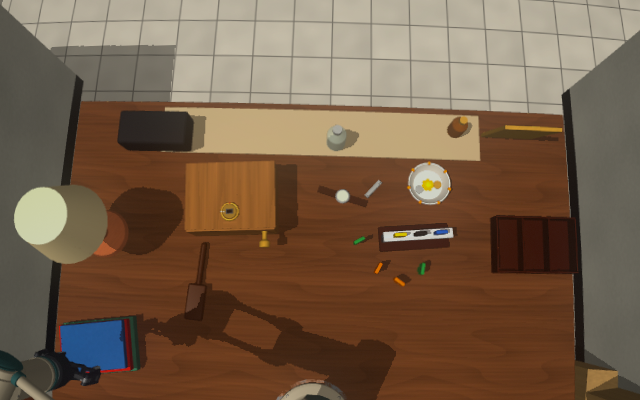

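View pics/side0.png

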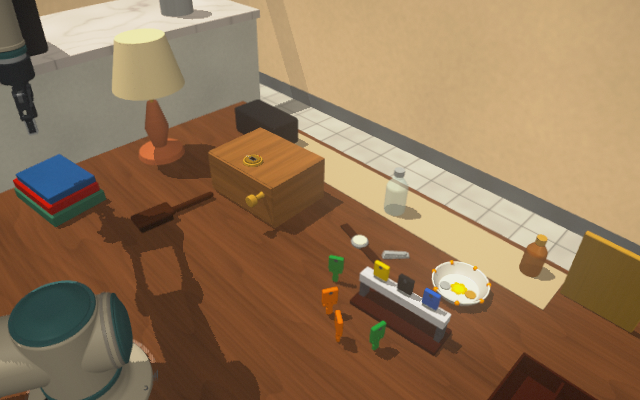

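The top view shows the lock at about (229,211), the yellow key at (401,234) with black at (420,233) and blue at (441,232). In the side view, yellow is at (381,270) and the lock at (253,160). I'll triangulate these.

```bash
cat > h.py <<'E'
import cv2,numpy as np
from scipy.spatial.transform import Rotation as Ro
from rig import manip
def cam(n,s=None):
    p=manip.camera_params(n);K=np.array([[p['fx'],0,p['cx']],[0,p['fy'],p['cy']],[0,0,1]]);d=np.array(p['dist'])
    if n=='wrist':
        T=np.eye(4);q=np.array(s['ee_rot']);T[:3,:3]=Ro.from_quat(np.r_[q[1:],q[0]]).as_matrix();T[:3,3]=s['position']
        M=T@np.array(p['tool_from_camera']);return K,d,M[:3,:3],M[:3,3]
    R=np.array(p['R']);return K,d,R.T,-R.T@np.array(p['t'])
def ray(c,uv):
    K,d,R,o=c;x=cv2.undistortPoints(np.float64(uv).reshape(-1,1,2),K,d).reshape(-1,2)
    v=np.c_[x,np.ones(len(x))]@R.T;return o,v/np.linalg.norm(v,axis=1)[:,None]
def plane(c,uv,z):
    o,v=ray(c,uv);return o+v*((z-o[2])/v[:,2:])
def tri(obs):  # [(cam,uv)...]
    A=0;b=0;L=[]
    for c,uv in obs:
        o,v=ray(c,uv);v=v[0];P=np.eye(3)-np.outer(v,v);A=A+P;b=b+P@o;L.append((o,P))
    X=np.linalg.solve(A,b);return X,max(np.linalg.norm(P@(X-o)) for o,P in L)
def proj(c,X):
    K,d,R,o=c;return cv2.projectPoints(np.float64(X).reshape(-1,1,3),R.T,-R.T@o,K,d)[0].reshape(-1,2)
def blobs(im,lo,hi,amin=15):
    h=cv2.cvtColor(im,cv2.COLOR_RGB2HSV);m=cv2.inRange(h,np.array(lo),np.array(hi))
    n,l,st,ce=cv2.connectedComponentsWithStats(m);return [(ce[i].round(1).tolist(),st[i].tolist()) for i in range(1,n) if st[i,4]>=amin],l
def rect(l,i=None): pass
E
python3 - <<'E'
from h import *
I={n:cv2.imread(f"pics/{n}0.png")[:,:,::-1] for n in("top","side")}
for n in I:
    print(n,'yel',blobs(I[n],(22,180,120),(32,255,255))[0]);print('blue',blobs(I[n],(105,130,80),(125,255,255))[0])
T,S=cam('top'),cam('side')
print(tri([(T,(401,234.5)),(S,(381,270))]),tri([(T,(441,232)),(S,(431,299))]),tri([(T,(420,233.3)),(S,(405,284))]),tri([(T,(229.5,211)),(S,(253,160))]))
E
```

```text
top yel [([427.5, 184.5], [422, 179, 12, 11, 92]), ([400.2, 234.1], [394, 233, 13, 4, 38])]
blue [([440.7, 231.6], [434, 230, 14, 4, 46]), ([94.2, 344.1], [60, 320, 65, 50, 2609])]
side yel [([381.1, 269.7], [374, 260, 16, 21, 227]), ([458.4, 288.1], [451, 282, 16, 12, 133])]
blue [([53.7, 176.9], [16, 155, 78, 48, 1950]), ([432.0, 292.8], [425, 288, 16, 11, 68]), ([424.2, 299.5], [423, 297, 4, 6, 15])]
(array([ 0.51066572, -0.21973953,  0.1019967 ]), np.float64(0.0019736854374062004)) (array([ 0.52100773, -0.32857679,  0.09881426]), np.float64(0.0012493321007670825)) (array([ 0.51640433, -0.27216597,  0.0986871 ]), np.float64(0.0007947551772693677)) (array([0.55868138, 0.23361959, 0.12244016]), np.float64(0.00023835585827405875))
```

Heights fit: the heads are at about 0.099 m and the lock at about 0.125 m. Next I'll go over the lock for a wrist view, since it's on the way.

```bash
cat >> h.py <<'E'
def st(): 
    s=manip.get_state();q=np.array(s['ee_rot']);R=Ro.from_quat(np.r_[q[1:],q[0]]).as_matrix()
    return s,np.array(s['position']),R,np.degrees(np.arctan2(R[1,1],R[0,1]))
def delta(tgt,yaw):
    s,p,R,y=st();d=R.T@(np.array(tgt)-p)/0.8
    print('pos',p.round(4),'yaw',round(y,2),'F',np.round(s['contact_force'],1),'w',round(s['width'],4),'t',s['clock'],'-> delta',d.round(4),'twist',round((y-yaw)/120,4))
E
python3 - <<'E'
from h import *
delta([.545,.235,.225],4)
E
```

```text
pos [0.168  0.5495 0.2172] yaw 73.0 F [ 0.4 -0.  -0.2] w 0.0855 t 0.15 -> delta [-0.5656 -0.2381 -0.0095] twist 0.575
```

Emit:
move_arm(deltas=[[[-0.1,-0.04,-0.04,0.1,-1],[-0.3,-0.1,-0.05,0.3,-1],[-0.5656,-0.238,-0.03,0.575,-1],[-0.5656,-0.238,-0.03,0.575,-1],[-0.5656,-0.238,-0.0095,0.575,-1],[-0.5656,-0.238,-0.0095,0.575,-1],[-0.5656,-0.238,-0.0095,0.575,-1],[-0.5656,-0.238,-0.0095,0.575,-1],[-0.5656,-0.238,-0.0095,0.575,-1],[-0.5656,-0.238,-0.0095,0.575,-1],[-0.5656,-0.238,-0.0095,0.575,-1],[-0.5656,-0.238,-0.0095,0.575,-1]]])

```text
clock: 1.35
position: [0.5453, 0.2347, 0.2247]
ee_rot: [-0.001, 0.683, 0.731, -0.001]
contact_force: [-0.2, -0.2, -0.1]
width: 0.0857
gripper_force: 0.0
```

Run:
```python
from h import *
delta([.545,.235,.225],4)
s=manip.get_state();im=manip.get_image('wrist');cv2.imwrite('pics/w1.png',im[:,:,::-1]);np.save('pics/w1.npy',np.r_[s['position'],s['ee_rot']])
delta([.525,.19,.24],4)
```

```text
pos [0.5453 0.2347 0.2247] yaw 3.86 F [-0.2 -0.2 -0.1] w 0.0857 t 1.35 -> delta [ 0.0004 -0.0004 -0.0004] twist -0.0012
pos [0.5445 0.2356 0.225 ] yaw 3.96 F [-0.2  0.2  1. ] w 0.0855 t 1.4 -> delta [-0.0551 -0.0283 -0.0187] twist -0.0004
```

View pics/w1.png

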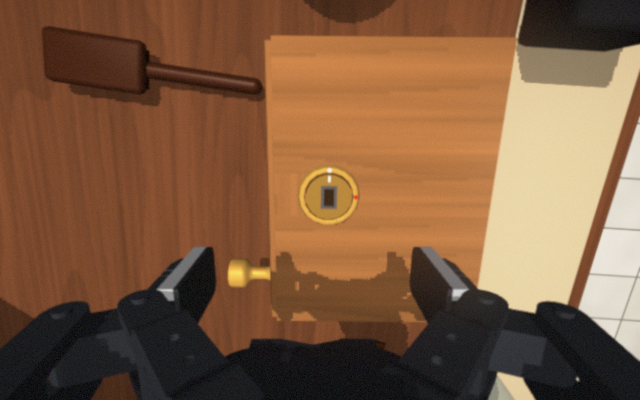

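The wrist view shows the lock ring at about (329,196), with the keyway long in the image vertical (world y). I'll take a second view from a shifted place.

Emit:
move_arm(deltas=[[[-0.055,0.028,0.0,0,-1],[-0.055,0.028,0.0,0,-1],[-0.055,0.028,0.0,0,-1],[-0.055,0.028,0.0,0,-1]]])

```text
clock: 1.8
position: [0.5694, 0.1946, 0.2257]
ee_rot: [-0.0, 0.681, 0.732, 0.0]
contact_force: [0.1, 0.0, -0.6]
width: 0.0855
gripper_force: 0.0
```

```bash
cat >> h.py <<'E'
def shot(name):
    s=manip.get_state();im=manip.get_image('wrist');cv2.imwrite(f'pics/{name}.png',im[:,:,::-1]);np.save(f'pics/{name}.npy',np.r_[s['position'],s['ee_rot']])
def load(name):
    v=np.load(f'pics/{name}.npy');return cv2.imread(f'pics/{name}.png')[:,:,::-1],cam('wrist',dict(position=v[:3],ee_rot=v[3:]))
E
python3 - <<'E'
from h import *
shot('w2'); obs=[]
for n in('w1','w2'):
    im,c=load(n)
    g=proj(c,[[.5585,.2336,.128]])[0];u,v=g.round().astype(int);print('guess',g)
    sub=im[v-50:v+50,u-50:u+50].copy()
    h=cv2.cvtColor(sub,cv2.COLOR_RGB2HSV)
    m=cv2.inRange(h,(20,150,60),(35,255,255))
    m=cv2.morphologyEx(m,cv2.MORPH_OPEN,np.ones((2,2)))
    cs=cv2.findContours(m,cv2.RETR_EXTERNAL,cv2.CHAIN_APPROX_NONE)[0];k=max(cs,key=cv2.contourArea);e=cv2.fitEllipse(cv2.convexHull(k))
    off=np.array([u-50,v-50]);ec=np.array(e[0])+off;print('ring',ec,e[1])
    dm=((h[:,:,1]<110)&(h[:,:,2]<150)).astype(np.uint8)
    nn,l,stt,ce=cv2.connectedComponentsWithStats(dm)
    i=min(range(1,nn),key=lambda i:np.linalg.norm(ce[i]+off-ec)-(stt[i,4]>40)*100)
    pts=np.argwhere(l==i)[:,::-1]+off; r=cv2.minAreaRect(np.float32(pts));print('key mouth',stt[i],r)
    obs.append((c,ec));P=plane(c,pts,.128);rr=cv2.minAreaRect(np.float32(P[:,:2]*1000));print('world rect mm',rr, 'ring@.128',plane(c,[ec],.128)[0].round(4),'@.120',plane(c,[ec],.12)[0].round(4))
    cv2.imwrite(f'pics/{n}c.png',cv2.resize(sub[:,:,::-1],None,fx=3,fy=3,interpolation=0))
print(tri(obs))
a,b=[cv2.imread(f'pics/{n}c.png') for n in('w1','w2')];cv2.imwrite('pics/lk.png',np.hstack([a,b]))
E
```

```text
guess [329.21607057 196.22406402]
ring [314.30653381 181.86982346] (12.439016342163086, 32.5224609375)
key mouth [ 42  40  16  23 245] ((328.5, 197.0), (22.0, 15.0), 90.0)
world rect mm ((558.0352783203125, 232.84002685546875), (12.135952949523926, 18.330026626586914), 4.329132556915283) ring@.128 [0.5457 0.2445 0.128 ] @.120 [0.5459 0.2428 0.12  ]
guess [302.37102035 143.63654889]
ring [289.17844009 122.64278603] (7.684523582458496, 24.51116180419922)
key mouth [ 42  39  17  25 294] ((302.0, 145.0), (24.0, 16.0), 90.0)
world rect mm ((558.2333374023438, 232.4460906982422), (12.468880653381348, 18.401592254638672), 4.052953243255615) ring@.128 [0.5475 0.2486 0.128 ] @.120 [0.547  0.2483 0.12  ]
(array([0.54697211, 0.24842656, 0.14272908]), np.float64(0.001684267699380141))
```

View pics/lk.png

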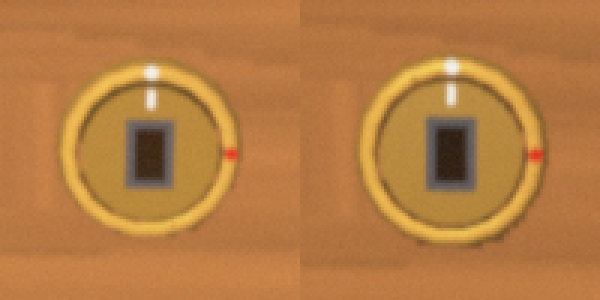

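The crops show the keyway mouth well defined, at w1 (328.5,197) and w2 (302,145), and aligned with the tool yaw of about 4°. Next is the rail.

Run:
```python
from h import *
c1,c2=load('w1')[1],load('w2')[1]
print(tri([(c1,(328.5,197)),(c2,(302,145))]))
delta([.53,-.27,.21],5.4)
```

```text
(array([0.55818662, 0.23225469, 0.12537786]), np.float64(3.484583569242953e-05))
pos [0.5695 0.1946 0.2257] yaw 4.1 F [-0.1  0.  -0.7] w 0.0852 t 1.85 -> delta [-0.5758 -0.0907  0.0192] twist -0.0108
```

Emit:
move_arm(deltas=[[[-0.2,-0.03,0.0,-0.01,-1],[-0.576,-0.09,0.019,-0.0108,-1],[-0.576,-0.09,0.019,-0.0108,-1],[-0.576,-0.09,0.019,-0.0108,-1],[-0.576,-0.09,0.019,-0.0108,-1],[-0.576,-0.09,0.019,-0.0108,-1],[-0.576,-0.09,0.019,-0.0108,-1],[-0.576,-0.09,0.019,-0.0108,-1],[-0.576,-0.09,0.019,-0.0108,-1],[-0.576,-0.09,0.019,-0.0108,-1],[-0.576,-0.09,0.019,-0.0108,-1],[-0.576,-0.09,0.019,-0.0108,-1]]])

```text
clock: 3.05
position: [0.531, -0.2699, 0.2102]
ee_rot: [-0.001, 0.673, 0.739, 0.001]
contact_force: [-0.3, 0.6, -0.3]
width: 0.0854
gripper_force: 0.0
```

Run:
```python
from h import *
shot('w3');delta([.505,-.225,.21],5.4)
```

```text
pos [ 0.5311 -0.2694  0.2104] yaw 5.38 F [-0.4  0.2  1.1] w 0.0852 t 3.1 -> delta [ 0.0583 -0.0273  0.0005] twist -0.0002
```

View pics/w3.png

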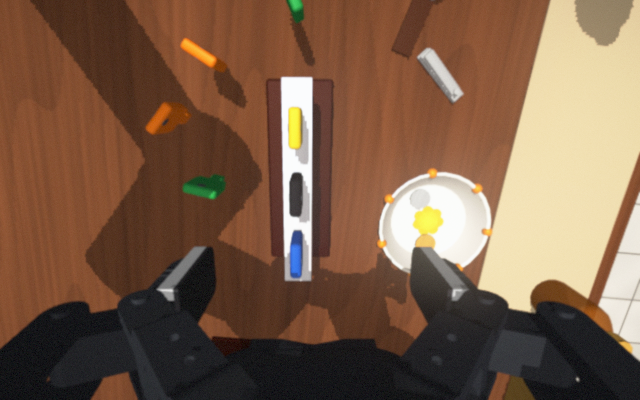

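The rail runs vertically in the image, with yellow at (295,128), black at (296,194) and blue at (296,254). Now a second view, nearer to yellow.

Emit:
move_arm(deltas=[[[0.058,-0.027,0,0,-1],[0.058,-0.027,0,0,-1],[0.058,-0.027,0,0,-1],[0.058,-0.027,0,0,-1]]])

```text
clock: 3.5
position: [0.506, -0.2265, 0.211]
ee_rot: [0.001, 0.673, 0.74, 0.0]
contact_force: [0.9, -0.6, 0.3]
width: 0.0858
gripper_force: 0.0
```

Run:
```python
from h import *
shot('w4');obs=[];ob=[]
for n in('w3','w4'):
    im,c=load(n)
    b,l=blobs(im,(22,150,90),(34,255,255),60)
    for ce,s in b: print(n,ce,s)
    g=proj(c,[[.511,-.22,.117]])[0]
    ce,s=min(b,key=lambda q:np.linalg.norm(np.array(q[0])-g))
    pts=np.argwhere(l==l[int(ce[1]),int(ce[0])])[:,::-1];pts=pts[(abs(pts-ce)<40).all(1)]
    r=cv2.minAreaRect(np.float32(plane(c,pts,.117)[:,:2]*1000));print('yel',ce,s,r)
    obs.append((c,ce))
    h=cv2.cvtColor(im,cv2.COLOR_RGB2HSV);m=cv2.inRange(h,(0,0,150),(179,60,255));nn,l2,s2,c2=cv2.connectedComponentsWithStats(m)
    g=proj(c,[[.516,-.30,.075]])[0]
    for i in range(1,nn):
        if s2[i,4]>400 and s2[i,0]>250 and s2[i,0]+s2[i,2]<345:
            p=np.argwhere(l2==i)[:,::-1];print(' white',s2[i],cv2.minAreaRect(np.float32(plane(c,p,.075)[:,:2]*1000)))
    bb,_=blobs(im,(105,130,80),(125,255,255),60);print('blue',bb)
print(tri(obs))
```

```text
w3 [294.5, 127.5] [289, 108, 12, 41, 473]
w3 [427.5, 220.5] [414, 207, 28, 28, 540]
yel [294.5, 127.5] [289, 108, 12, 41, 473] ((512.4768676757812, -219.77020263671875), (8.346477508544922, 29.314271926879883), 4.830306053161621)
 white [ 281   76   32  205 4352] ((516.8486328125, -273.79156494140625), (27.195709228515625, 190.3378143310547), 5.066985607147217)
blue [([295.7, 254.8], [290, 232, 12, 45, 445])]
w4 [320.9, 183.3] [316, 162, 11, 43, 444]
w4 [444.7, 251.4] [433, 243, 22, 19, 234]
yel [320.9, 183.3] [316, 162, 11, 43, 444] ((511.7828063964844, -216.8534698486328), (7.967048645019531, 33.736351013183594), 5.65480899810791)
 white [ 305  131   32  189 3797] ((517.1160888671875, -273.87884521484375), (27.327396392822266, 190.32093811035156), 5.144824028015137)
blue [([319.1, 300.8], [315, 276, 10, 47, 399])]
(array([ 0.51206829, -0.21971067,  0.10426031]), np.float64(0.00024157057897664596))
```

All consistent: the rail comes out at 190 × 27 mm at z = 0.075, and its +55 mm slot coincides with the yellow key at (0.512, -0.219), yaw 5.1°. Descending.

Run:
```python
from h import *
delta([.512,-.2192,.090],5.1)
```

```text
pos [ 0.506  -0.227   0.2108] yaw 5.37 F [0.3 0.2 0.3] w 0.0856 t 3.55 -> delta [0.0091 0.0081 0.1511] twist 0.0022
```

Emit:
move_arm(deltas=[[[0.009,0.008,0.03,0.002,-0.2],[0.009,0.008,0.06,0.002,-0.2],[0.009,0.008,0.09,0.002,-0.2],[0.009,0.008,0.12,0.002,-0.2],[0.009,0.008,0.14,0.002,-0.2],[0.009,0.008,0.151,0.002,-0.2],[0.009,0.008,0.151,0.002,-0.2],[0.009,0.008,0.151,0.002,-0.2]]])

```text
clock: 4.35
position: [0.5116, -0.2201, 0.09]
ee_rot: [0.001, 0.675, 0.738, 0.0]
contact_force: [-0.6, -0.3, -0.6]
width: 0.0512
gripper_force: 0.0
```

Run:
```python
from h import *
shot('w5');delta([.512,-.2192,.090],5.1)
```

```text
pos [ 0.5117 -0.2201  0.0904] yaw 5.05 F [-0.5 -0.7 -0.2] w 0.0517 t 4.4 -> delta [0.0012 0.0004 0.0005] twist -0.0004
```

View pics/w5.png

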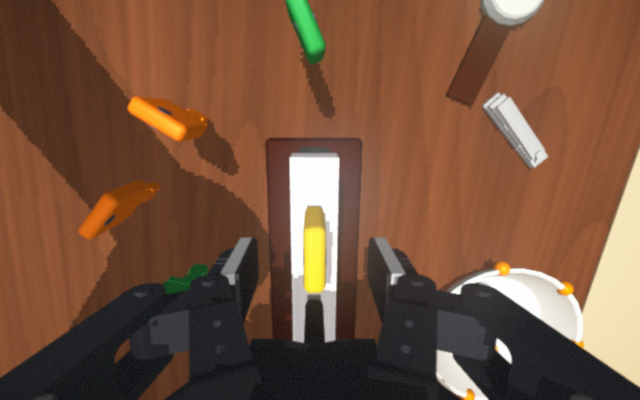

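The yellow head at (315,250) is centred between the pads. Closing.

Emit:
move_arm(deltas=[[[0.001,0,0,0,1],[0.001,0,0,0,1],[0.001,0,0,0,1],[0.001,0,0,0,1],[0.001,0,0,0,1],[0.001,0,0,0,1],[0.001,0,0,0,1],[0.001,0,0,0,1]]], squeeze=80)

```text
clock: 5.2
position: [0.511, -0.219, 0.0903]
ee_rot: [0.001, 0.675, 0.738, 0.0]
contact_force: [-0.7, 0.6, 4.9]
width: 0.0077
gripper_force: 78.7
```

Emit:
move_arm(deltas=[[[0,0,-0.003,0,1],[0,0,-0.006,0,1],[0,0,-0.009,0,1],[0,0,-0.012,0,1],[0,0,-0.018,0,1],[0,0,-0.025,0,1],[0,0,-0.032,0,1],[0,0,-0.04,0,1],[0,0,-0.05,0,1],[0,0,-0.075,0,1],[0,0,-0.1,0,1],[0,0,-0.125,0,1]]])

```text
clock: 6.4
position: [0.5107, -0.2187, 0.1911]
ee_rot: [0.0, 0.675, 0.738, 0.0]
contact_force: [0.3, -0.2, 0.1]
width: 0.0073
gripper_force: 79.9
```

Run:
```python
from h import *
shot('w6');delta([.558,.2325,.19],4.1);im=manip.get_image('side')
cv2.imwrite('pics/s6.png',im[:,:,::-1])
a=cv2.imread('pics/w6.png')[150:400,150:490];b=cv2.resize(im[200:360,320:480,::-1],(250,250));cv2.imwrite('pics/v6.png',np.hstack([a,b]))
```

```text
pos [ 0.5126 -0.2198  0.1947] yaw 5.06 F [ 0.4 -0.5  1.5] w 0.0077 t 6.45 -> delta [0.5582 0.1063 0.0041] twist 0.008
```

View pics/v6.png

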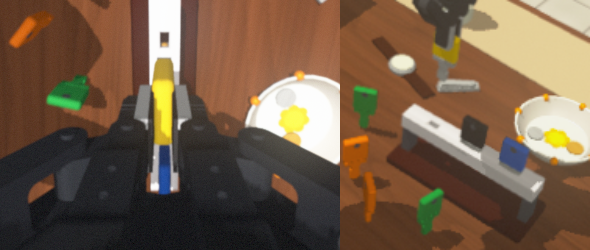

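The key is free and held: the slot is empty, and black and blue are still clipped. Moving over the lock.

Emit:
move_arm(deltas=[[[0.02,0.01,-0.02,0,1],[0.08,0.02,-0.02,0.008,1],[0.2,0.04,-0.02,0.008,1],[0.5582,0.1063,-0.02,0.008,1],[0.5582,0.1063,-0.02,0.008,1],[0.5582,0.1063,-0.02,0.008,1],[0.5582,0.1063,-0.02,0.008,1],[0.5582,0.1063,-0.01,0.008,1],[0.5582,0.1063,-0.01,0.008,1],[0.5582,0.1063,-0.01,0.008,1],[0.5582,0.1063,-0.01,0.008,1],[0.5582,0.1063,-0.01,0.008,1]]])

```text
clock: 7.7
position: [0.5554, 0.2341, 0.1965]
ee_rot: [-0.0, 0.681, 0.733, -0.001]
contact_force: [-0.4, -0.2, -1.1]
width: 0.0078
gripper_force: 79.9
```

Run:
```python
from h import *
shot('w7');delta([.5582,.2325,.186],4.1)
im=manip.get_image('side');t=manip.get_image('top')
s,p,R,y=st();S=cam('side');z=R[:,2]
for d in (-.0087,.0153,.0453): print(proj(S,[p+d*z]).round(1), proj(cam('top'),[p+d*z]).round(1))
print('lock',proj(S,[[.5582,.2325,.128]]))
a=cv2.imread('pics/w7.png')[100:400,150:490];b=cv2.resize(im[100:180,210:300,::-1],(338,300),interpolation=cv2.INTER_CUBIC);cv2.imwrite('pics/v7.png',np.hstack([a,b]))
```

```text
pos [0.5555 0.2331 0.1967] yaw 4.13 F [-0.2 -0.7  0.5] w 0.0075 t 7.75 -> delta [-0.001   0.0033  0.0134] twist 0.0003
[[250.4 130.8]] [[224.1 207. ]]
[[251.  139.6]] [[225.8 208.5]]
[[251.8 150.4]] [[228.  210.4]]
lock [[253.08589415 158.3291446 ]]
```

View pics/v7.png

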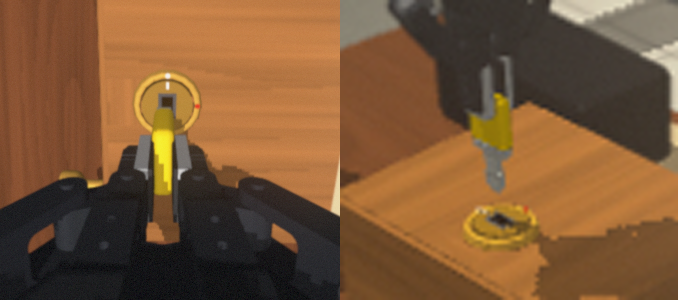

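The side crop has the tip at full-image (252.1,150.7), against (251.8,150.4) predicted, so the key hasn't slipped in the grip. Correct laterally, then descend into the mouth.

Emit:
move_arm(deltas=[[[-0.0014,0.0033,0.005,0,1],[-0.0014,0.0033,0.01,0,1],[-0.0014,0.0033,0.015,0,1],[-0.0014,0.0033,0.02,0,1],[-0.0014,0.0033,0.024,0,1],[-0.0014,0.0033,0.028,0,1],[-0.0014,0.0033,0.031,0,1],[-0.0014,0.0033,0.034,0,1],[-0.0014,0.0033,0.037,0,1],[-0.0014,0.0033,0.037,0,1],[-0.0014,0.0033,0.037,0,1]]])

```text
clock: 8.95
position: [0.5589, 0.2327, 0.168]
ee_rot: [0.0, 0.681, 0.732, 0.0]
contact_force: [1.1, 0.5, -0.1]
width: 0.0077
gripper_force: 79.9
```

Run:
```python
from h import *
for i in range(3):
    manip.get_image('wrist');delta([.5582,.2325,.1433],4.1)
```

```text
pos [0.5589 0.2326 0.168 ] yaw 4.09 F [ 0.2 -0.4 -0.4] w 0.0074 t 9.0 -> delta [-0.0001 -0.0009  0.0309] twist -0.0001
pos [0.559  0.2326 0.1681] yaw 4.09 F [ 0.1 -0.7 -0.1] w 0.0077 t 9.05 -> delta [-0.0001 -0.001   0.031 ] twist -0.0001
pos [0.559  0.2327 0.1681] yaw 4.09 F [-0.9  0.5 -0.2] w 0.0075 t 9.1 -> delta [-0.0001 -0.001   0.031 ] twist -0.0001
```

Emit:
move_arm(deltas=[[[0,-0.0007,0.002,0,1],[0,-0.0007,0.004,0,1],[0,-0.0007,0.006,0,1],[0,-0.0007,0.008,0,1],[0,-0.0007,0.01,0,1],[0,-0.0007,0.011,0,1],[0,-0.0007,0.011,0,1]]])

```text
clock: 9.8
position: [0.5584, 0.2331, 0.16]
ee_rot: [-0.0, 0.681, 0.732, 0.001]
contact_force: [-1.5, 1.0, 5.6]
width: 0.0079
gripper_force: 80.7
```

The contact of 5.6 N at z = 0.160 is the sticky pins, at the expected height. I'll push on while rocking ±1 mm along tool x.

Emit:
move_arm(deltas=[[[0.0013,0,0.001,0,1],[0.0013,0,0.002,0,1],[-0.0013,0,0.003,0,1],[-0.0013,0,0.004,0,1],[0.0013,0,0.005,0,1],[0.0013,0,0.006,0,1],[-0.0013,0,0.007,0,1],[-0.0013,0,0.008,0,1],[0,0,0.008,0,1],[0,0,0.008,0,1]]])

```text
clock: 10.8
position: [0.5584, 0.2331, 0.1532]
ee_rot: [-0.0, 0.681, 0.732, 0.001]
contact_force: [-1.2, 2.0, 4.5]
width: 0.0071
gripper_force: 80.5
```

Emit:
move_arm(deltas=[[[0.0008,0,0.0015,0,1],[-0.0008,0,0.003,0,1],[0.0008,0,0.0045,0,1],[-0.0008,0,0.006,0,1],[0.0008,0,0.0075,0,1],[-0.0008,0,0.009,0,1],[0,0,0.0105,0,1],[0,0,0.0115,0,1],[0,0,0.0115,0,1]]])

```text
clock: 11.7
position: [0.5582, 0.2326, 0.1433]
ee_rot: [-0.0, 0.681, 0.732, -0.0]
contact_force: [-0.3, 2.5, 0.2]
width: 0.0078
gripper_force: 80.1
```

Run:
```python
from h import *
im=manip.get_image('side');w=manip.get_image('wrist');delta([.5582,.2325,.1433],4.1)
s,p,R,y=st();S=cam('side')
print('head,shoulder',[proj(S,[p+d*R[:,2]]).round(1) for d in(-.0267,-.0087,.0153)])
a=cv2.resize(w[180:360,220:420,::-1],(333,300));b=cv2.resize(im[110:180,210:300,::-1],(386,300),interpolation=cv2.INTER_CUBIC);cv2.imwrite('pics/v8.png',np.hstack([a,b]))
```

```text
pos [0.5582 0.2326 0.1433] yaw 4.09 F [-0.3  2.7 -0.3] w 0.008 t 11.8 -> delta [-0.0001 -0.      0.    ] twist -0.0001
head,shoulder [array([[252. , 143.5]]), array([[252.5, 149.9]]), array([[253.1, 158.3]])]
```

View pics/v8.png

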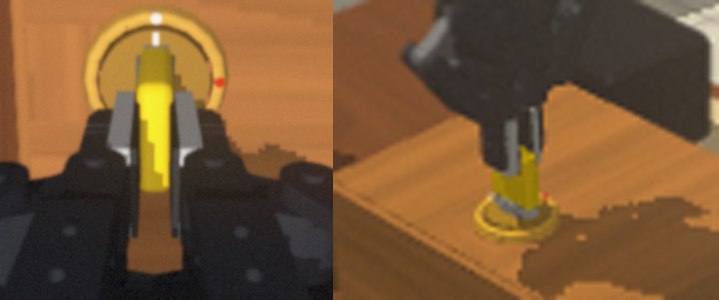

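The shoulder is practically at the face (side crop about (515,205)). There's no down-force yet, so I'll push until it seats.

Emit:
move_arm(deltas=[[[0,0,0.001,0,1],[0,0,0.002,0,1],[0,0,0.002,0,1],[0,0,0.002,0,1]]])

```text
clock: 12.2
position: [0.5583, 0.2327, 0.1431]
ee_rot: [0.0, 0.681, 0.732, 0.0]
contact_force: [-2.7, 1.9, 5.3]
width: 0.0075
gripper_force: 81.0
```

Emit:
move_arm(deltas=[[[0,0,0.001,0,1],[0,0,0.002,0,1],[0,0,0.002,0,1],[0,0,0.002,0,1]]])

```text
clock: 12.6
position: [0.5585, 0.2328, 0.1431]
ee_rot: [0.001, 0.681, 0.732, 0.001]
contact_force: [-3.0, 0.8, 13.3]
width: 0.0074
gripper_force: 81.8
```

Seated: it's stiff at z = 0.1431 with 13 N. Now turning clockwise.

Emit:
move_arm(deltas=[[[0,0,0,0.05,1],[0,0,0,0.1,1],[0,0,0,0.15,1],[0,0,0,0.2,1],[0,0,0,0.25,1],[0,0,0,0.3,1],[0,0,0,0.35,1],[0,0,0,0.4,1],[0,0,0,0.45,1],[0,0,0,0.5,1],[0,0,0,0.5,1]]], squeeze=100)

```text
clock: 13.7
position: [0.5581, 0.2334, 0.1431]
ee_rot: [-0.001, 0.956, 0.292, 0.001]
contact_force: [-3.7, 2.0, 13.7]
width: 0.0072
gripper_force: 102.7
```

Run:
```python
from h import *
delta([.5582,.2325,.1431],4.1-107);print(np.round(manip.get_state()['moment'],3),np.round(manip.get_state()['qpos'],2))
```

```text
pos [0.5581 0.2334 0.1431] yaw -56.0 F [-3.7  2.  13.7] w 0.0072 t 13.7 -> delta [-0.0005  0.001   0.    ] twist 0.3908
[0.589 0.916 0.045] [0.28 0.37 1.56 0.   1.21 1.26]
```

Emit:
move_arm(deltas=[[[0,0,0,0.05,1],[0,0,0,0.1,1],[0,0,0,0.15,1],[0,0,0,0.2,1],[0,0,0,0.25,1],[0,0,0,0.3,1],[0,0,0,0.35,1],[0,0,0,0.39,1],[0,0,0,0.39,1],[0,0,0,0.39,1]]])

```text
clock: 14.7
position: [0.5584, 0.2341, 0.1431]
ee_rot: [-0.002, 0.994, -0.111, 0.001]
contact_force: [-3.5, 4.3, 12.7]
width: 0.007
gripper_force: 102.6
```

Run:
```python
from h import *
delta([.5582,.2325,.1431],4.1-107);print(np.round(manip.get_state()['moment'],3))
im=manip.get_image('side');w=manip.get_image('wrist')
a=cv2.resize(w[150:350,200:440,::-1],(360,300));b=cv2.resize(im[110:220,200:330,::-1],(355,300),interpolation=cv2.INTER_CUBIC);cv2.imwrite('pics/v9.png',np.hstack([a,b]))
```

```text
pos [0.5584 0.2341 0.1431] yaw -102.71 F [-3.5  4.3 12.7] w 0.007 t 14.7 -> delta [0.0002 0.002  0.    ] twist 0.0016
[0.86  0.785 0.117]
```

View pics/v9.png

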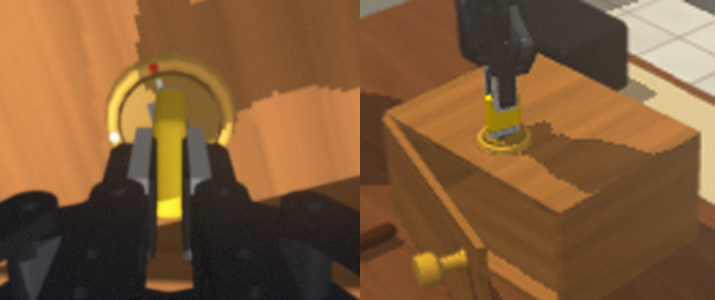

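The door is ajar, and the plug's white mark (158,82) points at the red quarter-turn dot (153,68). I'll add a few degrees of margin.

Emit:
move_arm(deltas=[[[0,0,0,0.015,1],[0,0,0,0.028,1],[0,0,0,0.028,1],[0,0,0,0.028,1],[0,0,0,0.028,1]]])

```text
clock: 15.3
position: [0.5584, 0.2341, 0.1431]
ee_rot: [-0.002, 0.99, -0.14, 0.001]
contact_force: [-4.2, 2.8, 13.0]
width: 0.0071
gripper_force: 102.6
```

Run:
```python
from h import *
delta([.5582,.2325,.1431],4.1-107);print(np.round(manip.get_state()['moment'],3))
w=manip.get_image('wrist');cv2.imwrite('pics/w10.png',cv2.resize(w[170:260,250:380,::-1],(780,540),interpolation=cv2.INTER_CUBIC))
```

```text
pos [0.5584 0.2341 0.1431] yaw -106.07 F [-4.2  2.8 13. ] w 0.0071 t 15.3 -> delta [0.0004 0.002  0.    ] twist -0.0264
[0.877 0.758 0.083]
```

View pics/w10.png

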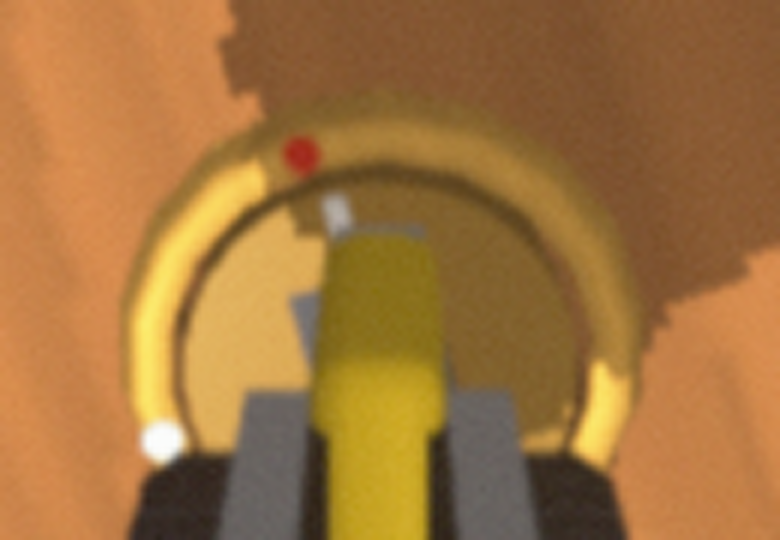

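The plug's white mark at (337,213) is now about 4° clockwise past the red dot at (302,155), as seen from the ring centre. The key is home under 13 N and held at 100 N, so I'm handing in.

```bash
python3 -c "
from rig import manip
print(manip.sign_off())"
```

```text
the job is handed in; nothing more can be done
None
```

The yellow key is fully home in the lock and turned just past a quarter turn clockwise, still held by the gripper; the valet box door is ajar, and the job was handed in at about 15 s.

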